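# Snap the visitors' dry box shut at the boot-rental stand

## Robot

A 6-joint arm with a two-finger parallel gripper is mounted at the origin on the work surface. World frame = base frame: x ahead of the robot, y to its left, z up, the work surface at z = 0. Lengths are in m, angles in rad, forces in N, time in s.
With the tool pointing down it reaches from about 0.35 to 0.975 m from the base axis. Payload 4.9 kg.
Tool frame: the origin (TCP) lies at the very end of the fingers, on their centre line; the grasp point (between the pads) lies 19 mm behind it; z points along the fingers, y is the line along which they close (so a half turn about z gives the same grasp; the last joint's range is limited). The gripper opens to 85 mm and grips with 20 to 120 N. Pads are 22 mm wide; open, the fingers measure 114 mm over their backs; the gripper's body (76 mm by 85 mm) begins 54 mm behind the grasp point. The pads swing forward as they close: fully open they stand 13 mm farther back than shut.
Start: joints at [-1.226, 0.053, 1.613, -0, 1.476, -0.119], TCP at [0.28, -0.559, 0.231] pointing down, gripper open.
Joint ranges: [-3.01, 3.01], [-1.01, 2.22], [0.06, 2.58], [-1.02, 4.17], [0.09, 2.62], [-3.14, 3.14]. Speed limits (rad/s): [2.57, 2.57, 3.14, 3.14, 3.14, 3.14].

## Interface

Orientations are given as a unit quaternion [w, x, y, z].
In Python, from plant import state, optics, ticket, nets gives the robot as it stands. The module is installed in compiled form; this text tells all that it offers.
- The arm moves only by the shell command python3 -m inch 'ROWS' [OPENING]. ROWS is JSON, a list of rows, each an object of numbers: "dx", "dy", "dz": the shift along the tool's x, y, z as a fraction of full scale; "rx", "ry", "rz": the turn, a rotation vector about the tool's x, y, z as a fraction of full scale. In form: [{"dx": .., "dy": .., "dz": .., "rx": .., "ry": .., "rz": ..}, ...]. A call has 1 to 5 rows; each row is the pose to reach, as a shift and turn from the pose commanded when the call began, along the tool's axes at that moment; what a row does not reach only later rows make up. Full scale, the value 1, is 0.8 m for a shift and 1.5 rad for a turn. A row lasts 1/10 s, in which the tool goes at most 50 mm and 8.59 degrees, less where a joint would pass 70% of its speed; a pose out of reach is approached as far as the arm can. A call with a number of a shift or a turn outside -1 to 1 is refused whole. A call with a gripper value outside its range is refused whole. OPENING is the opening, from -1 (shut) to 1 (fully open), set as the call begins (- or left out, the last holds). The fingers move at their own pace and stop on an object; the grip force is fixed at half the most. Time passes only in rows, so rows that repeat a pose let the fingers close. It gives the time, the measured TCP pose, the force, the opening and the grip force at its end, in the units of the state.
- state(): the state, without advancing time (a new reading comes with each control period).
- optics.grab_frame(name): name is "side" or "top"; returns the picture (420x560x3 uint8, red, green, blue); there is no depth.
- optics.camera_info(name): a dict with "fx", "fy", "cx", "cy" (pixels), "R" (3x3) and "t" (3): a world point X has camera coordinates R X + t. Camera axes: x right, y down, z forward; pixel columns grow to the right and rows downward; lengths in m; the calibration is good to about 2 mm. A picture is of the moment at which its call begins. camera_info takes no time and is no camera call.
- ticket.job_done(): hands the job in; it is judged then, once.
Trained networks look in the newest picture that a camera, given by its name, has taken for a name from the list of things; names that differ only in an ending like _2 or _b are one class to them, and where a whole thing is asked for, a point or a joint stands for the part that bears it (a point fixed in the world has none). Each returns a list of dicts, best first, with "confidence" (0 to 1); they miss things now and then, are a little off and sometimes report something else, mostly with a low value. They report only what shows in the picture. A call takes as long as a camera call.
- nets.boxes_of(camera, name): "bbox" ([centre column, centre row, width, height] in pixels, round what is visible of it).
- nets.outline_of(camera, name): "pixels" (420x560 bool, what is visible of it) and "bbox" ([centre column, centre row, width, height] in pixels, round what is visible of it).
The state is a dict: "time": time; "joint_pos": joint angles; "joint_vel": joint speeds; "joint_efforts": joint torques, N m; "tool_pos": TCP position; "tool_rot": TCP orientation; "contact_force": force on the tool from outside, world axes, zero at the start; "ft_torque": the same for the moment, N m; "gripper_width": opening from 0.0 (shut) to 1.0 (fully open); "grasp_force": force on a finger pad.
Only numpy, scipy, OpenCV 4.12 (cv2) and the standard library are available. Lean on these libraries where they do the work, as an engineer would, in place of code of your own. Each camera call takes 0.05 s, during which the arm holds its last target. There are 200 camera calls.

## Task

Visitors have left their phone and keys in the small square dry box on the boot-rental bench. Shut its lid and press it down against the rubber gasket until the clip snaps over the front edge and the lid stays shut by itself, pressing firmly but without brute force so that the plastic does not crack; leave the wide dry box's lid standing open as it is, to air.

Things in the scene. Friction and masses are not known exactly. Their poses are not given: they have to be found in the camera images.
- small_box: Small square dry box, grey plastic, 170 x 170 mm, 112 high, cracks over 70 N, fixed on a wooden block 10 to 80 mm high (the wide box, likewise, is 170 deep, 260 wide; a round pail is third). Origin: centre of the box's underside, z up. Lid hinge line: parallel to y, 85 mm from the centre on the +x side, 112 above origin. Front (-x): black sprung clip, 40 wide, 12-17 off the wall, top 136 up.
- small_lid (a joint): Small lid angle, rad: 0 = down on a hard stop, grows as it lifts; starts 0.45 to 0.9. Hinge stiff (0.2 N m): stays where left. From 0.055 down, the sprung gasket at the front rim and the clip resist: up to about 10 to 15 N at small_lid_press. The clip catches at about 0.01 and holds the lid at 0.00 to 0.02; else the gasket lifts it back to about 0.055. The first knock can trip a force stop.
- small_lid_press (a point): Where to press the small box's lid: on its outer face, mid-width, 137 mm from the hinge line and 35 mm from the front edge. The lid is a flat grey plate, 172 mm from hinge to front, 174 wide, 12 thick; its underside's plane holds the hinge line. z: outward normal of the outer face; -x: towards the front edge. With the lid shut it is 124 mm above small_box's origin.
- wide_lid_press (a point): The same point on the lid of the wide dry box (lid 172 x 264 mm, also ajar, at 0.6 to 1.0 rad on a stiff hinge): mid-width, 137 mm from its hinge. This lid is to be left as it is.

How it is judged:
By the outcome, as a careful person would: the job done as asked, in the order asked, and still so for the second after the job is handed in, with the robot touching nothing.
It also fails if it takes over 32 s, if anything falls off the work surface, if the arm or the gripper's body presses on something with over 40 N, if the wrist force passes 120 N, or if a joint passes its speed limit or range.

## Working session

There is one attempt and no reset: what is moved stays moved. The work goes in short steps, Python scripts to look and compute and a shell command to move; the robot and the scene stay as the last step left them, time stands still between calls to the robot, and variables do not carry over. Pictures are saved under pics/ and viewed, at most 10 in all, crops included, and the job is handed in when it is done.

```bash
mkdir -p pics; python3 - <<'E'
from plant import state, optics, ticket, nets
import numpy as np, cv2
for c in ("top","side"):
    im=optics.grab_frame(c); cv2.imwrite(f"pics/{c}0.png",im[:,:,::-1])
    i=optics.camera_info(c); R=np.array(i["R"]);print(c,i["fx"],i["cx"],i["cy"],"cam",-R.T@np.array(i["t"]),R.round(3).tolist())
    for n in ("small_box","small_lid","wide_lid_press"):
        for d in nets.boxes_of(c,n)[:3]: print(n,round(d["confidence"],2),np.round(d["bbox"],1))
s=state();print(s["time"],s["tool_pos"],s["tool_rot"],s["contact_force"])
E
```

```text
top 392.03253882175204 279.47308219601604 201.5383382496418 cam [ 0.35521585 -0.00796672  1.20907555] [[-0.06, -0.998, 0.006], [-0.976, 0.058, -0.211], [0.21, -0.019, -0.977]]
small_box 0.92 [388.9 208.7 102.2  87.5]
small_lid 0.72 [404.6 193.9  73.7  53.9]
wide_lid_press 0.91 [143.1 181.1 127.8  46.9]
wide_lid_press 0.44 [391.8 209.1  99.6  83.9]
side 430.9349031337383 265.5286582292677 214.63683160804734 cam [-0.00508611  0.76342435  0.69707504] [[-0.813, -0.582, 0.015], [-0.3, 0.398, -0.867], [0.499, -0.71, -0.498]]
small_box 0.76 [321.1 181.9  84.9 115.2]
small_lid 0.91 [319.5 144.6  70.2  36.1]
wide_lid_press 0.92 [127.2 233.9 139.3  79.2]
0.4 [ 0.27957862 -0.55886372  0.23109379] [-1.75673951e-04  9.73226425e-01  2.29848418e-01 -1.50385751e-05] [-0.99695141 -0.27438817 -0.24412526]
```

View pics/top0.png

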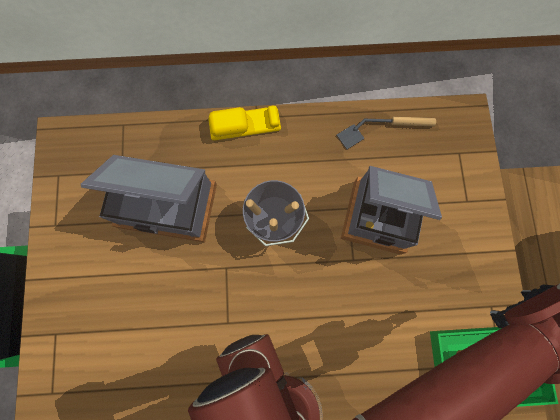

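View pics/side0.png

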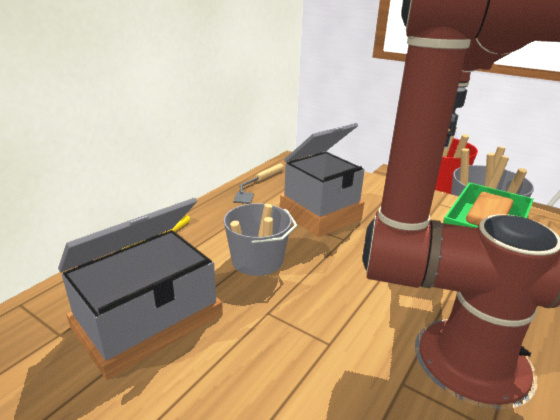

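The top picture shows the small box at about (388, 209) with its lid hinged on the far side. The side picture has it at (321, 182). The wide box is on the left in both. I'll enlarge both views to pick corners.

```bash
python3 - <<'E'
import cv2,numpy as np
a=cv2.imread("pics/top0.png")[155:265,335:450];b=cv2.imread("pics/side0.png")[115:235,270:375]
a=cv2.resize(a,None,fx=4,fy=4,interpolation=cv2.INTER_CUBIC)
b=cv2.resize(b,(315,360),interpolation=cv2.INTER_CUBIC)
o=np.zeros((440,775,3),np.uint8);o[:,:460]=a;o[:360,460:]=b;cv2.imwrite("pics/crop0.png",o)
E
```

```text
(no output)
```

View pics/crop0.png

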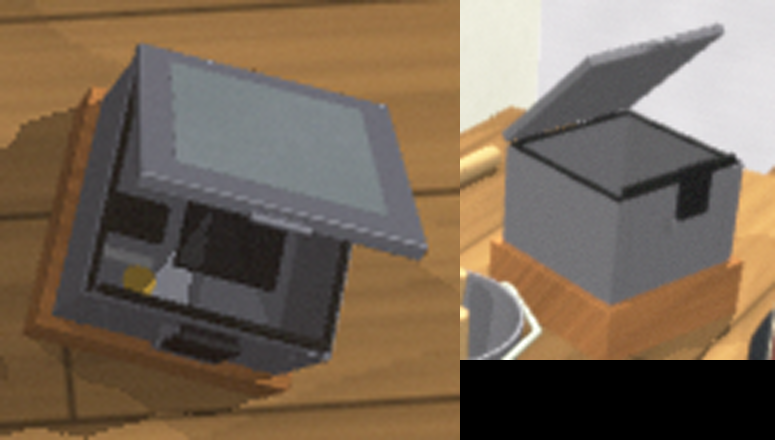

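The crop shows the lid's outer-face corners, the rim corners and the foot of the box, so I can fit pose, yaw and lid angle together.

```bash
cat > fit.py <<'E'
from plant import optics
import numpy as np
from scipy.optimize import least_squares
from scipy.spatial.transform import Rotation as Ro
C={c:optics.camera_info(c) for c in("top","side")}
def proj(c,X):
    i=C[c];p=np.array(i["R"])@X+np.array(i["t"]);return np.array([i["fx"]*p[0]/p[2]+i["cx"],i["fy"]*p[1]/p[2]+i["cy"]])
def box(p,v): return np.array([p[0],p[1],p[2]])+Ro.from_euler("z",p[3]).apply(v)
def lid(p,d,w,h):  # d from hinge, w along y, h above underside
    a=p[4];return box(p,[.085-d*np.cos(a)+h*np.sin(a),w,.112+d*np.sin(a)+h*np.cos(a)])
E
python3 - <<'E'
from fit import *
T=lambda x,y:(335+x/4,155+y/4); S=lambda x,y:(270+(x-460)/3,115+y/3)
L=.172;W=.087;H=.012;b=.085
obs=[("top",T(138,45),"l",(0,W,H)),("top",T(385,103),"l",(0,-W,H)),("top",T(425,245),"l",(L,-W,H)),("top",T(140,173),"l",(L,W,H)),
("top",T(420,258),"l",(L,-W,0)),("top",T(143,187),"l",(L,W,0)),
("top",T(330,358),"b",(-b,-b,.112)),("top",T(55,316),"b",(-b,b,0)),
("side",S(590,60),"l",(L,W,H)),("side",S(722,27),"l",(L,-W,H)),
("side",S(620,198),"b",(-b,b,.112)),("side",S(740,160),"b",(-b,-b,.112)),("side",S(508,145),"b",(b,b,.112)),
("side",S(612,303),"b",(-b,b,0)),("side",S(735,263),"b",(-b,-b,0)),("side",S(505,241),"b",(b,b,0))]
f=lambda p:np.concatenate([proj(c,(lid if k=="l" else box)(p,*( v if k=="l" else [v])))-u for c,u,k,v in obs])
r=least_squares(f,[.6,-.25,.05,0,.6],loss="soft_l1")
print(r.x.round(4));print(f(r.x).reshape(-1,2).round(1).tolist())
np.save("p.npy",r.x);p=r.x
print("press",lid(p,.137,0,.012),"front",lid(p,.172,0,.012),"shut press",box(p,[-.052,0,.124]),"clip",box(p,[-.1,0,.136]))
E
```

```text
[ 0.5479 -0.3336  0.0612 -0.3149  0.7653]
[[-0.2, -1.1], [0.7, -0.1], [1.2, 0.3], [0.2, 0.1], [0.4, 1.1], [-2.1, 0.7], [0.9, -0.2], [-0.6, -0.3], [-0.2, -0.8], [-0.3, -0.9], [0.1, 2.1], [1.5, 0.8], [-0.4, 0.0], [-0.4, 1.5], [-1.4, -0.8], [-0.7, 0.3]]
press [ 0.54265937 -0.3319096   0.27679552] front [ 0.51865994 -0.32409306  0.30104277] shut press [ 0.49843041 -0.31750436  0.18523107] clip [ 0.45279013 -0.30263946  0.19723107]
```

The fit is good to about 1 px: block 61 mm, lid 0.765 rad, everything in reach. Now I'll shut the fingers, raise, and move above the lid with the tool turned to match the box.

```bash
cat > go.py <<'E'
# go.py d z : shift (fractions) from the present pose to a point at d from the hinge horizontally, world height z, tool yaw = box yaw
import sys
from fit import *
from plant import state
def rel(X,p):
    s=state();q=s["tool_rot"];R=Ro.from_quat([q[1],q[2],q[3],q[0]])
    T=Ro.from_euler("z",p[3])*Ro.from_euler("x",np.pi)
    print("shift",(R.inv().apply(X-s["tool_pos"])/.8).round(4),"turn",((R.inv()*T).as_rotvec()/1.5).round(4),"t",s["time"],"F",np.round(s["contact_force"],1),"tcp-box d,y,z",box([0,0,0,-p[3]],s["tool_pos"]-box(p,[.085,0,0])).round(4))
p=np.load("p.npy");d,z=map(float,sys.argv[1:3])
X=box(p,[.085-d,0,0]);X[2]=z;rel(X,p)
E
python3 -m inch '[{"dz":-0.09},{"dz":-0.161},{"dx":0.421,"dy":-0.107,"dz":-0.161,"rz":0.52},{"dx":0.421,"dy":-0.107,"dz":-0.161,"rz":0.52},{"dx":0.421,"dy":-0.107,"dz":-0.161,"rz":0.52}]' -1; python3 go.py .092 .36
```

```text
shift [ 0.4197 -0.108  -0.1611] turn [-2.000e-04  1.000e-04  5.191e-01] t 0.4 F [-1.  -0.3 -0.2] tcp-box d,y,z [-0.2703 -0.2973  0.1699]validation failed for argument at $[0]...
```

Rows apparently need all six keys.

```bash
python3 -m inch '[{"dx":0,"dy":0,"dz":-0.09,"rx":0,"ry":0,"rz":0},{"dx":0,"dy":0,"dz":-0.16,"rx":0,"ry":0,"rz":0},{"dx":0.42,"dy":-0.108,"dz":-0.16,"rx":0,"ry":0,"rz":0.52},{"dx":0.42,"dy":-0.108,"dz":-0.16,"rx":0,"ry":0,"rz":0.52},{"dx":0.42,"dy":-0.108,"dz":-0.16,"rx":0,"ry":0,"rz":0.52}]' -1; python3 go.py .092 .36
```

```text
time: 0.9
tool_pos: [0.3889, -0.4642, 0.3439]
tool_rot: [0.001, 1.0, 0.012, 0.0]
contact_force: [0.4, -0.7, -0.4]
gripper_width: 0.144
grasp_force: 0.0
shift [ 0.1944 -0.1611 -0.0202] turn [ 0.0007 -0.0007  0.2264] t 0.9 F [ 0.4 -0.7 -0.4] tcp-box d,y,z [-0.1957 -0.1734  0.2826]
```

```bash
python3 -m inch '[{"dx":0.17,"dy":-0.13,"dz":-0.01,"rx":0,"ry":0,"rz":0.21},{"dx":0.17,"dy":-0.13,"dz":-0.01,"rx":0,"ry":0,"rz":0.21},{"dx":0.17,"dy":-0.13,"dz":-0.01,"rx":0,"ry":0,"rz":0.21},{"dx":0.17,"dy":-0.13,"dz":-0.01,"rx":0,"ry":0,"rz":0.21},{"dx":0.17,"dy":-0.13,"dz":-0.01,"rx":0,"ry":0,"rz":0.21}]' ; python3 go.py .092 .36
```

```text
time: 1.4
tool_pos: [0.523, -0.3541, 0.3511]
tool_rot: [-0.0, 0.99, -0.139, 0.0]
contact_force: [-0.8, -0.8, 0.8]
gripper_width: 0.002
grasp_force: 0.0
shift [ 0.0141 -0.0335 -0.0112] turn [-0.0004 -0.0004  0.0245] t 1.4 F [-0.8 -0.8  0.8] tcp-box d,y,z [-0.1023 -0.0272  0.2898]
```

```bash
python3 -m inch '[{"dx":0.013,"dy":-0.033,"dz":0,"rx":0,"ry":0,"rz":0.025},{"dx":0.013,"dy":-0.033,"dz":0.03,"rx":0,"ry":0,"rz":0.025},{"dx":0.013,"dy":-0.033,"dz":0.06,"rx":0,"ry":0,"rz":0.025},{"dx":0.013,"dy":-0.033,"dz":0.06,"rx":0,"ry":0,"rz":0.025}]' ; python3 go.py .092 .36
```

```text
time: 1.8
tool_pos: [0.536, -0.3337, 0.2982]
tool_rot: [-0.002, 0.987, -0.16, -0.004]
contact_force: [0.3, 0.2, 0.3]
gripper_width: 0.001
grasp_force: 0.0
shift [ 0.0047 -0.005  -0.0773] turn [-0.0015  0.005  -0.0043] t 1.8 F [0.3 0.2 0.3] tcp-box d,y,z [-0.0962 -0.0038  0.2369]
```

```bash
python3 -m inch '[{"dx":0,"dy":-0.004,"dz":0.006,"rx":0,"ry":0,"rz":0},{"dx":0,"dy":-0.004,"dz":0.011,"rx":0,"ry":0,"rz":0},{"dx":-0.003,"dy":-0.004,"dz":0.016,"rx":0,"ry":0,"rz":0},{"dx":-0.006,"dy":-0.004,"dz":0.021,"rx":0,"ry":0,"rz":0},{"dx":-0.009,"dy":-0.004,"dz":0.026,"rx":0,"ry":0,"rz":0}]' ; python3 go.py .106 .268
```

```text
time: 2.3
tool_pos: [0.5322, -0.3292, 0.2827]
tool_rot: [0.0, 0.987, -0.16, 0.001]
contact_force: [0.3, 0.2, 1.5]
gripper_width: 0.0
grasp_force: 0.5
shift [-0.0059 -0.0008  0.0184] turn [ 0.0004 -0.0009 -0.0039] t 2.3 F [0.3 0.2 1.5] tcp-box d,y,z [-0.1013 -0.0006  0.2215]
```

Light contact as expected; I'll follow the arc down.

```bash
python3 -m inch '[{"dx":-0.004,"dy":0,"dz":0.009,"rx":0,"ry":0,"rz":0},{"dx":-0.009,"dy":0,"dz":0.018,"rx":0,"ry":0,"rz":0},{"dx":-0.014,"dy":0,"dz":0.027,"rx":0,"ry":0,"rz":0},{"dx":-0.018,"dy":0,"dz":0.036,"rx":0,"ry":0,"rz":0},{"dx":-0.022,"dy":0,"dz":0.045,"rx":0,"ry":0,"rz":0}]' ; python3 go.py .132 .2144
```

```text
time: 2.8
tool_pos: [0.515, -0.3232, 0.2452]
tool_rot: [-0.0, 0.987, -0.16, -0.0]
contact_force: [-0.5, 0.3, 1.0]
gripper_width: 0.001
grasp_force: 0.5
shift [-0.0157 -0.0002  0.0385] turn [-0.0001  0.0004 -0.0038] t 2.8 F [-0.5  0.3  1. ] tcp-box d,y,z [-0.1195 -0.0002  0.184 ]
```

```bash
python3 -m inch '[{"dx":-0.004,"dy":0,"dz":0.009,"rx":0,"ry":0,"rz":0},{"dx":-0.008,"dy":0,"dz":0.018,"rx":0,"ry":0,"rz":0},{"dx":-0.011,"dy":0,"dz":0.026,"rx":0,"ry":0,"rz":0},{"dx":-0.014,"dy":0,"dz":0.034,"rx":0,"ry":0,"rz":0},{"dx":-0.016,"dy":0,"dz":0.04,"rx":0,"ry":0,"rz":0}]' ; python3 go.py .137 .1852
```

```text
time: 3.3
tool_pos: [0.5032, -0.3192, 0.2134]
tool_rot: [-0.0, 0.987, -0.16, 0.0]
contact_force: [0.4, -0.6, 0.3]
gripper_width: 0.001
grasp_force: 0.3
shift [-0.0064 -0.0001  0.0352] turn [-0.0001 -0.0001 -0.0038] t 3.3 F [ 0.4 -0.6  0.3] tcp-box d,y,z [-1.319e-01 -1.000e-04  1.521e-01]
```

```bash
python3 -m inch '[{"dx":-0.001,"dy":0,"dz":0.004,"rx":0,"ry":0,"rz":0},{"dx":-0.002,"dy":0,"dz":0.008,"rx":0,"ry":0,"rz":0},{"dx":-0.003,"dy":0,"dz":0.012,"rx":0,"ry":0,"rz":0},{"dx":-0.004,"dy":0,"dz":0.015,"rx":0,"ry":0,"rz":0},{"dx":-0.004,"dy":0,"dz":0.018,"rx":0,"ry":0,"rz":0}]' ; python3 go.py .137 .1852
```

```text
time: 3.8
tool_pos: [0.5002, -0.3183, 0.1996]
tool_rot: [0.0, 0.987, -0.16, -0.0]
contact_force: [-0.7, 0.2, 1.5]
gripper_width: 0.001
grasp_force: 0.4
shift [-0.0024 -0.0002  0.018 ] turn [ 0.0001  0.0001 -0.0037] t 3.8 F [-0.7  0.2  1.5] tcp-box d,y,z [-0.135  -0.0002  0.1384]
```

```bash
python3 -m inch '[{"dx":0,"dy":0,"dz":0.002,"rx":0,"ry":0,"rz":0},{"dx":-0.001,"dy":0,"dz":0.004,"rx":0,"ry":0,"rz":0},{"dx":-0.002,"dy":0,"dz":0.006,"rx":0,"ry":0,"rz":0},{"dx":-0.002,"dy":0,"dz":0.008,"rx":0,"ry":0,"rz":0},{"dx":-0.002,"dy":0,"dz":0.01,"rx":0,"ry":0,"rz":0}]' ; python3 go.py .137 .1852
```

```text
time: 4.3
tool_pos: [0.4996, -0.3182, 0.1949]
tool_rot: [0.001, 0.987, -0.16, 0.001]
contact_force: [-3.3, 4.2, 12.3]
gripper_width: -0.002
grasp_force: 6.4
shift [-0.0017 -0.0004  0.0121] turn [ 0.0005 -0.0017 -0.0037] t 4.3 F [-3.3  4.2 12.3] tcp-box d,y,z [-0.1357 -0.0003  0.1337]
```

Gasket contact at 12 N. I'll press on in small steps and watch the force.

```bash
python3 -m inch '[{"dx":0,"dy":0,"dz":0.001,"rx":0,"ry":0,"rz":0},{"dx":0,"dy":0,"dz":0.002,"rx":0,"ry":0,"rz":0},{"dx":0,"dy":0,"dz":0.003,"rx":0,"ry":0,"rz":0}]' ; python3 go.py .137 .1852
```

```text
time: 4.6
tool_pos: [0.4996, -0.3183, 0.1944]
tool_rot: [0.001, 0.987, -0.16, 0.001]
contact_force: [-7.3, 5.9, 19.1]
gripper_width: 0.001
grasp_force: 9.8
shift [-0.0017 -0.0005  0.0114] turn [ 0.0006 -0.0016 -0.0037] t 4.6 F [-7.3  5.9 19.1] tcp-box d,y,z [-0.1357 -0.0004  0.1331]
```

Force rose with little motion, so I'll look before pressing further.

```bash
python3 - <<'E'
from plant import optics
import cv2,numpy as np
o=np.zeros((440,780,3),np.uint8)
a=optics.grab_frame("side")[115:235,270:365,::-1];b=optics.grab_frame("top")[155:265,335:435,::-1]
o[:440,:400]=cv2.resize(b,(400,440),interpolation=cv2.INTER_CUBIC)
o[:,400:748]=cv2.resize(a,(348,440),interpolation=cv2.INTER_CUBIC)
cv2.imwrite("pics/c1.png",o)
E
```

```text
(no output)
```

View pics/c1.png

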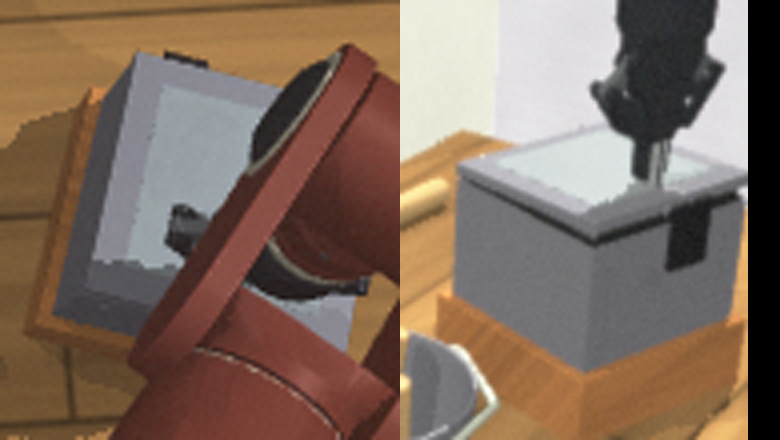

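The lid lies on the gasket with a thin dark gap at the front (side crop, about (640, 215)). The clip hasn't caught and nothing else touches. I'll keep pressing gently, easing the lateral force.

```bash
python3 -m inch '[{"dx":-0.002,"dy":0,"dz":0.001,"rx":0,"ry":0,"rz":0},{"dx":-0.003,"dy":0,"dz":0.002,"rx":0,"ry":0,"rz":0},{"dx":-0.003,"dy":0,"dz":0.003,"rx":0,"ry":0,"rz":0}]' ; python3 go.py .137 .1852
```

```text
time: 5.0
tool_pos: [0.4994, -0.3183, 0.1942]
tool_rot: [0.002, 0.987, -0.159, 0.005]
contact_force: [-2.7, 5.3, 23.2]
gripper_width: 0.003
grasp_force: 11.5
shift [-0.0016 -0.0005  0.0113] turn [ 0.0011 -0.0063 -0.0036] t 5.0 F [-2.7  5.3 23.2] tcp-box d,y,z [-0.1358 -0.0004  0.133 ]
```

```bash
python3 -m inch '[{"dx":0,"dy":0,"dz":0.002,"rx":0,"ry":0,"rz":0},{"dx":0,"dy":0,"dz":0.003,"rx":0,"ry":0,"rz":0},{"dx":0,"dy":0,"dz":0.004,"rx":0,"ry":0,"rz":0},{"dx":0,"dy":0,"dz":0.004,"rx":0,"ry":0,"rz":0}]' ; python3 go.py .137 .1852; python3 -c "
from plant import state
print(state())"
```

```text
time: 5.4
tool_pos: [0.4986, -0.3179, 0.1874]
tool_rot: [0.001, 0.987, -0.159, 0.003]
contact_force: [1.7, 1.4, 9.5]
gripper_width: 0.002
grasp_force: 5.3
shift [-0.0004 -0.0004  0.0027] turn [ 0.0007 -0.0045 -0.0037] t 5.4 F [1.7 1.4 9.5] tcp-box d,y,z [-0.1367 -0.0003  0.1261]
{'time': 5.4, 'joint_pos': array([-6.94106870e-01, -2.89123762e-04,  1.74115442e+00,  1.49378175e-03,
        1.39411913e+00,  1.19680085e+00]), 'joint_vel': array([-1.05784131e-03,  6.41830754e-04, -7.34493250e-05,  8.32609784e-04,
       -1.09222475e-04, -2.89340496e-04]), 'joint_efforts': array([-1.20639000e+00, -3.11485398e+01, -3.10146475e+01, -5.74781857e-01,
        1.92278711e-02, -6.08454138e-03]), 'tool_pos': array([ 0.49862539, -0.31791725,  0.18736127]), 'tool_rot': array([ 0.00104862,  0.98719221, -0.15949947,  0.0032185 ]), 'contact_force': array([1.68108289, 1.3881571 , 9.51084475]), 'ft_torque': array([ 0.33508068, -0.17943148,  0.01038211]), 'grasp_force': 5.305548920296133, 'gripper_width': 0.0024482125362582288}
```

It gave way and dropped 7 mm. I'll press a little more to reach the hard stop.

```bash
python3 -m inch '[{"dx":0,"dy":0,"dz":0.002,"rx":0,"ry":0,"rz":0},{"dx":0,"dy":0,"dz":0.004,"rx":0,"ry":0,"rz":0},{"dx":0,"dy":0,"dz":0.006,"rx":0,"ry":0,"rz":0},{"dx":0,"dy":0,"dz":0.006,"rx":0,"ry":0,"rz":0}]' ; python3 go.py .137 .1852
```

```text
time: 5.8
tool_pos: [0.4986, -0.3179, 0.1861]
tool_rot: [0.001, 0.987, -0.159, 0.003]
contact_force: [-5.9, 7.2, 22.8]
gripper_width: -0.003
grasp_force: 11.4
shift [-0.0004 -0.0004  0.0011] turn [ 0.0009 -0.0042 -0.0035] t 5.8 F [-5.9  7.2 22.8] tcp-box d,y,z [-0.1367 -0.0004  0.1249]
```

```bash
python3 -m inch '[{"dx":0,"dy":0,"dz":0.002,"rx":0,"ry":0,"rz":0},{"dx":0,"dy":0,"dz":0.004,"rx":0,"ry":0,"rz":0},{"dx":0,"dy":0,"dz":0.004,"rx":0,"ry":0,"rz":0}]' ; python3 go.py .137 .1852
```

```text
time: 6.1
tool_pos: [0.4987, -0.318, 0.186]
tool_rot: [0.001, 0.987, -0.159, 0.003]
contact_force: [-11.1, 10.7, 34.6]
gripper_width: -0.001
grasp_force: 17.1
shift [-0.0005 -0.0005  0.0011] turn [ 0.0011 -0.0043 -0.0035] t 6.1 F [-11.1  10.7  34.6] tcp-box d,y,z [-0.1366 -0.0004  0.1248]
```

Hard stop reached at the height the fit predicts for a shut lid. Now lift off gently, then look.

```bash
python3 -m inch '[{"dx":0,"dy":0,"dz":-0.012,"rx":0,"ry":0,"rz":0},{"dx":0,"dy":0,"dz":-0.025,"rx":0,"ry":0,"rz":0},{"dx":0,"dy":0,"dz":-0.06,"rx":0,"ry":0,"rz":0},{"dx":0,"dy":0,"dz":-0.12,"rx":0,"ry":0,"rz":0},{"dx":0,"dy":0,"dz":-0.18,"rx":0,"ry":0,"rz":0}]'
python3 -m inch '[{"dx":-0.06,"dy":0.05,"dz":-0.05,"rx":0,"ry":0,"rz":0},{"dx":-0.1,"dy":0.1,"dz":-0.05,"rx":0,"ry":0,"rz":0},{"dx":-0.15,"dy":0.15,"dz":-0.05,"rx":0,"ry":0,"rz":0},{"dx":-0.2,"dy":0.2,"dz":-0.05,"rx":0,"ry":0,"rz":0},{"dx":-0.2,"dy":0.2,"dz":-0.05,"rx":0,"ry":0,"rz":0}]'
python3 - <<'E'
from plant import optics
import cv2,numpy as np
o=np.zeros((440,780,3),np.uint8)
s=optics.grab_frame("side")[:,:,::-1]
b=optics.grab_frame("top")[130:265,80:450,::-1]
o[:,430:778]=cv2.resize(s[115:235,270:365],(348,440),interpolation=cv2.INTER_CUBIC)
o[:157,:430]=cv2.resize(b,(430,157));o[160:,:350]=cv2.resize(s[150:370,40:315],(350,280))
cv2.imwrite("pics/c2.png",o)
E
```

```text
time: 6.6
tool_pos: [0.4957, -0.3166, 0.3191]
tool_rot: [-0.001, 0.987, -0.16, -0.002]
contact_force: [0.3, -0.7, 1.2]
gripper_width: -0.001
grasp_force: 0.0
time: 7.1
tool_pos: [0.2918, -0.4193, 0.3593]
tool_rot: [-0.0, 0.987, -0.16, -0.0]
contact_force: [0.7, 0.4, -0.5]
gripper_width: 0.0
grasp_force: 0.0
```

View pics/c2.png

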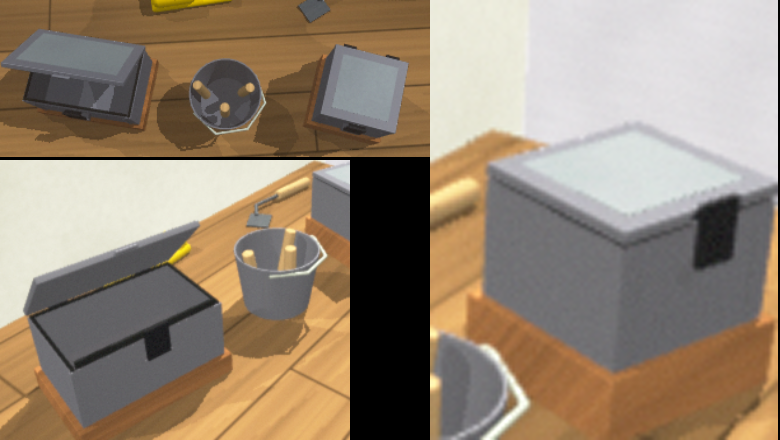

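The small lid is flat, with the clip now over its front edge (right crop, about (717, 205)). The gap at the front is gone, and the wide lid still stands open as before.

```bash
python3 -c "
from plant import ticket
print(ticket.job_done())"
```

```text
the job is handed in; nothing more can be done
None
```

The small dry box is shut: its clip has snapped over the front edge and the lid stayed down after the arm withdrew; the wide box's lid was not touched, the highest push I measured was about 38 N, and I handed the job in at about 7 s.

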